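# Stamp the batch tag and pack the jam jars

## Robot

A 6-joint arm with a two-finger parallel gripper is mounted at the origin on the work surface. World frame = base frame: x ahead of the robot, y to its left, z up, the work surface at z = 0. Lengths are in mm, angles in rad, forces in N, time in s.
With the tool pointing down it reaches from about 350 to 725 mm from the base axis. Payload 6 kg.
Tool frame: the origin (TCP) lies at the very end of the fingers, on their centre line; the grasp point (between the pads) lies env.pinch_z behind it (env.pinch_z is the distance from the TCP to the grasp point, in mm); z points along the fingers, y is the line along which they close (so a half turn about z gives the same grasp; the last joint's range is limited). The gripper opens to 85 mm and grips with 20 to 120 N. Pads are 22 mm wide; open, the fingers measure 114 mm over their backs; the gripper's body (76 mm by 85 mm) begins 54 mm behind the grasp point. The pads swing forward as they close: fully open they stand 13 mm farther back than shut.
Start: joints at [1.568, 0.04, 0.085, 0, -1.615, -0.334], TCP at [198.254, 566.276, 231.261] pointing down, gripper open.
Joint ranges: [-2.56, 2.56], [-1.29, 2.01], [-1.08, 1.49], [-3.29, 1.98], [-2.81, -0.18], [-2.99, 2.99]. Speed limits (rad/s): [2.57, 2.57, 3.01, 3.14, 3.14, 3.14].

## Interface

Orientations are given as a unit quaternion [x, y, z, w].
In Python, from plant import env, eyes, models gives the robot as it stands. The module is installed in compiled form; this text tells all that it offers.
- The arm moves only by the tool jog_arm, never from a script. Its arguments are lists of equal length, an entry for each row: "claw": the finger opening in mm, from 0 to 85.4; "dp": the shift along the world's x, y, z each as a share of 500 mm, from -1 to 1, a list of three; "dr": the turn, a rotation vector about the world's x, y, z each as a share of 180 degrees, from -1 to 1, a list of three. A call has 1 to 20 rows; each row is the pose to reach, as a shift and turn from the pose commanded when the call began, turning the shorter way round; what a row does not reach only later rows make up. A row lasts 1/8 s, in which the tool goes at most 62.5 mm and 10.7 degrees, less where a joint would pass 70% of its speed; a pose out of reach is approached as far as the arm can. A call with a number of a shift or a turn outside -1 to 1 is refused whole. A call with a gripper value outside its range is refused whole. The fingers move at their own pace and stop on an object; the grip force is fixed at half the most. Time passes only in rows, so rows that repeat a pose let the fingers close. It gives the time, the measured TCP pose, the force, the opening and the grip force at its end, in the units of the state.
- env.observe(): the state, without advancing time (a new reading comes with each control period).
- eyes.read_camera(name): name is "side" or "top" or "wrist"; returns the picture (384x512x3 uint8, blue, green, red); there is no depth.
- eyes.get_calibration(name): a dict with "K" (3x3 intrinsics, pixels), "k1" (the pictures are not rectified: a ray, as slopes to the right and down, at radius r is drawn at 1 + k1 r^2 times it, then the intrinsics apply), "cam_to_world" (4x4, takes a point from camera to world coordinates). Camera axes: x right, y up, looking along -z (the intrinsics and any distortion apply to the point x, -y, -z); pixel columns grow to the right and rows downward; lengths in mm; the calibration is good to about 2 mm. A picture is of the moment at which its call begins: read the wrist's pose just before it. get_calibration takes no time and is no camera call; for the wrist camera it gives the pose at the moment of the call.
- env.job_done(): hands the job in; it is judged then, once.
Trained networks look in the newest picture that a camera, given by its name, has taken for a name from the list of things; names that differ only in an ending like _2 or _b are one class to them, and where a whole thing is asked for, a point or a joint stands for the part that bears it (a point fixed in the world has none). Each returns a list of dicts, best first, with "score" (0 to 1); they miss things now and then, are a little off and sometimes report something else, mostly with a low value. They report only what shows in the picture. A call takes as long as a camera call. They do not tell look-alikes from the thing itself.
- models.silhouettes(camera, query): "pixels" (384x512 bool, what is visible of it) and "extent" ([left, top, right, bottom] in pixels, round what is visible of it).
- models.pinpoint(camera, query): "point" ([column, row] in pixels: a listed point, or the origin of a listed thing).
The state is a dict: "time_s": time; "q": joint angles; "dq": joint speeds; "joint_torque": joint torques, N m; "tcp_pos": TCP position; "eef_rot": TCP orientation; "ft_force": force on the tool from outside, world axes, zero at the start; "moment": the same for the moment, N m; "finger_gap": opening from 0.0 (shut) to 1.0 (fully open); "grip_force": force on a finger pad.
Only numpy, scipy, OpenCV 4.12 (cv2) and the standard library are available. Lean on these libraries where they do the work, as an engineer would, in place of code of your own. Each camera call takes 0.05 s, during which the arm holds its last target. There are 200 camera calls.

## Task

Pack this batch for the gift table: click the numbered sleeve of the stamp round to 6, lay the wooden tag on the anvil with its plain end (the one without the ribbon hole) under the striking pin and up against the back stop, and drive the pin down onto the tag with the mallet, never with your hand and never with another number set, or the tag is spoiled. Then stand the mallet back on its cork mat as you found it, lay the stamped tag flat in the wide bay of the kraft carton and stand every jam jar upright in the narrow bay beside it. Leave the stamp on 6 and the biscuits, bowl, spoon and other things on the table where they are.

Things in the scene. Friction and masses are not known exactly. Their poses are not given: they have to be found in the camera images.
- stand: Steel number-stamping stand, fixed, 285 x 176 x 195 mm. Origin at table height under the axis of sleeve and turret; x points away from the robot to the rear column. Head casting 86 mm wide, x -91 to 131 mm, z 100 to 122 mm; under it a turret disc of radius 88 mm, z 84 to 96 mm, with ten punches down to z 68 mm at radius 70 mm. Before x = -91 mm nothing overhangs the bed.
- sleeve (a joint): Angle (rad) of the numbered sleeve. Digits 0 to 9 stand on the flange at its foot; the digit at the brass index on the front (robot) side is set. Digit k is at k x 0.6283, so 6 is 3.770. Counter-clockwise seen from above raises it; stops just outside 0 and 9. A detent at each digit (about 0.15 N m to leave it) draws it in when let go within about 0.25 rad. Starts between 0 and 3.
- sleeve_top (a point): Centre of the sleeve's top face, z = 195 mm. The sleeve is an upright knurled cylinder of diameter 40 mm on the stand's axis, from z = 127 to 195 mm; its upper 40 mm stand clear of all else and can be gripped from above and turned. The flange at its foot: radius 50 mm, z 123 to 127 mm.
- pin (a joint): How far the striking pin is pushed down (m), 0 when up, 0.0165 at most. With a tag on the anvil it meets the tag's top at 0.014. Spring: about 3 N to start, 7 N at 0.014; it comes up by itself.
- pin_top (a point): Centre of the flat round head (diameter 22 mm) of the striking pin, z = 150 mm when up, 70 mm in front of the sleeve's axis. Its guide around it is 130 mm high.
- anvil (a point): Point on the top of the anvil bed (z = 40 mm) straight below the pin. The bed is a steel block 62 mm wide, x from -140 to -40 mm in the stand's frame. The back stop's front face is 30 mm behind this point (stand x = -40 mm), 10 mm high. Two side fences 5 mm high, 52 mm apart, run from x = -85 to -40 mm.
- tag: Loose flat wooden tag 140 x 44 x 10 mm, 50 g; origin at the centre of its underside, x along its length. A brass-eyed ribbon hole (drawn only) is at x = -58 mm; the plain end is the +x end.
- tag_mark (a point): Point on the tag's underside on its midline, 43 mm from its centre, 27 mm from the plain end: where the number goes, to lie above the anvil point within 10 mm.
- mallet: Loose dead-blow mallet, 450 g. It stands on one face of its black head: a cylinder of diameter 48 mm, 80 mm high, origin at the centre of the lower face, z up. The wooden handle, 24 mm wide and 26 mm high, runs level along the mallet's -x from the head to x = -171 mm, its middle 40 mm above the face. The centre of mass is about 11 mm from the head's axis.
- cork: Fixed round cork mat, radius 42 mm, 6 mm high, origin at the centre of its underside; the mallet's place.
- carton: Open kraft carton, fixed, 230 (x) x 200 (y) x 35 mm high, walls and floor 5 mm; origin at the centre of its underside. A partition 32 mm high along x at y from 12 to 16 mm divides it into the two bays.
- jar_bay (a point): Centre of the narrow bay's floor, 5 mm above the table: inside 220 mm along the carton's x and 79 mm along y; takes up to three jars in a row along x.
- tag_bay (a point): Centre of the wide bay's floor, 5 mm above the table: inside 220 mm along the carton's x and 107 mm along y.
- tray: Fixed steel tray 240 (x) x 210 (y) mm, 3 mm thick with a rim bead, on which jars and biscuits stand; origin at the centre of its underside. Tray and carton may be either way round, left and right of the stamp.
- jar1: Loose jam jar (absent in some starts): dark jam, glass lid, straight round, diameter 58 mm, 72 mm high, about 260 g, standing on the tray; origin at the centre of its underside.
- jar2: Loose jam jar (absent in some starts): dark jam, glass lid, straight round, diameter 58 mm, 72 mm high, about 260 g, standing on the tray; origin at the centre of its underside.
- jar3: Loose jam jar (absent in some starts): dark jam, glass lid, straight round, diameter 58 mm, 72 mm high, about 260 g, standing on the tray; origin at the centre of its underside.
- biscuits: Bystander on the tray: stack of biscuits, diameter 54 mm, 34 mm high, loose.
- bowl: Bystander: glass bowl, radius 50 mm, 45 mm high, loose.
- spool: Bystander: ribbon spool, radius 30 mm, 28 mm high, loose.
- spoon: Bystander: spoon lying on the cloth.
- saucer: Bystander: white saucer, radius 60 mm.
- giftbox1: Bystander: closed kraft gift box 95 x 75 x 38 mm with a round window.
There are look-alikes about, which are no part of the job. What is shaped like the jar3 but yellow is not meant.

How it is judged (in metres and radians):
On the way, in this order (a step that is already met when the one before it is completed fails the run):
1. the sleeve is clicked round to 6 (value of joint sleeve between 3.61991 and 3.91991 rad and velocity of joint sleeve below 0.3 rad/s), for 0.2 s.
2. with 6 set and the tag's plain end under the pin, the mallet drives the pin down onto the tag (value of joint sleeve between 3.61991 and 3.91991 rad and horizontal distance between tag_mark and anvil below 0.01 m and angle between the x axis of tag and the x axis of stand, either way round below 0.2 rad and contact force between pin and tag above 4 N and contact force between mallet and pin above 4 N).
At the end, for the whole second after the job is handed in: Sleeve on 6 (within 0.15 rad), pin up; tag flat on the floor of the carton's wide bay; every jar present upright on the floor of its narrow bay; mallet standing on its head on the cork mat, axis within 28 mm of the mat's centre; all at rest (value of joint sleeve between 3.61991 and 3.91991 rad and value of joint pin below 0.002 m and x of tag in the frame of tag_bay between -0.045 and 0.045 m and y of tag in the frame of tag_bay between -0.037 and 0.037 m and z of tag in the frame of tag_bay between -0.004 and 0.008 m and angle between tag's own z axis and vertical below 0.12 rad and linear speed of each of tag, jar1, jar2, jar3, mallet below 0.02 m/s and x of jar1 in the frame of jar_bay between -0.09 and 0.09 m and y of jar1 in the frame of jar_bay between -0.02 and 0.02 m and z of jar1 in the frame of jar_bay between -0.004 and 0.006 m and angle between each of jar1, jar2, jar3, mallet's own z axis and vertical below 0.08 rad and x of jar2 in the frame of jar_bay between -0.09 and 0.09 m and y of jar2 in the frame of jar_bay between -0.02 and 0.02 m and z of jar2 in the frame of jar_bay between -0.004 and 0.006 m and x of jar3 in the frame of jar_bay between -0.09 and 0.09 m and y of jar3 in the frame of jar_bay between -0.02 and 0.02 m and z of jar3 in the frame of jar_bay between -0.004 and 0.006 m and horizontal distance between mallet and cork below 0.028 m and height (world z) of mallet below 0.012 m); the robot touches nothing.
It fails at once if the tag is struck with another number than 6 set (contact force between pin and tag above 4 N and not (value of joint sleeve between 3.61991 and 3.91991 rad)).
It fails at once if the hand or arm pushes the striking pin (contact force between any of the arm, the fingers and pin above 2 N and value of joint pin above 0.004 m).
It fails at once if a bystander is moved more than 50 mm (distance of any of biscuits, bowl, spool, spoon, saucer, giftbox1 from where it was at the start of the episode above 0.05 m).
Of jar1, jar2, jar3 only 2 to 3 are there at a start; the rules pass over those that are not, and their reading is None.
At some moment in a run one of jar1, jar2, jar3 may be knocked a few centimetres aside while the robot is not near it.
It also fails if it takes over 210 s, if anything falls off the work surface, if the arm or the gripper's body presses on something with over 40 N, if the wrist force passes 120 N, or if a joint passes its speed limit or range.

## Working session

There is one attempt and no reset: what is moved stays moved. The work goes in short steps, Python scripts to look and compute and a tool call to move; the robot and the scene stay as the last step left them, time stands still between calls to the robot, and variables do not carry over. Pictures are saved under pics/ and viewed, at most 14 in all, crops included, and the job is handed in when it is done.

Besides the shell and the picture viewer there is one more tool, called as a command line: name --argument value ..., lists and objects as JSON in quotes. jog_arm: Moves the arm, as the interface text tells. Shift numbers are shares of 500 mm and turn numbers shares of 180 degrees, none past 1 either way. Its arguments: {"type":"object","properties":{"claw":{"type":"array"},"dp":{"type":"array"},"dr":{"type":"array"}},"required":["claw","dp","dr"]}

```bash
mkdir -p pics; cat > h.py <<'E'
from plant import env, eyes, models
import numpy as np, cv2
from scipy.spatial.transform import Rotation as R
def ray(name,px):
    c=eyes.get_calibration(name);K=np.array(c["K"]);k=c["k1"];M=np.array(c["cam_to_world"])
    d=np.array([(px[0]-K[0,2])/K[0,0],(px[1]-K[1,2])/K[1,1]]);u=d.copy()
    for _ in range(30): u=d/(1+k*(u@u))
    return M[:3,3],M[:3,:3]@np.array([u[0],-u[1],-1])
def at(name,px,z):
    o,d=ray(name,px);return o+d*(z-o[2])/d[2]
def proj(name,P):
    c=eyes.get_calibration(name);K=np.array(c["K"]);M=np.array(c["cam_to_world"])
    p=M[:3,:3].T@(np.array(P,float)-M[:3,3]);u=np.array([p[0],-p[1]])/-p[2];u=u*(1+c["k1"]*(u@u))
    return np.array([K[0,0]*u[0]+K[0,2],K[1,1]*u[1]+K[1,2]])
def snap(name,f):
    im=eyes.read_camera(name);cv2.imwrite("pics/"+f,im);return im
E
cat > a.py <<'E'
from h import *
print(env.pinch_z)
for n in ("top","side"):
    snap(n,n+"0.png"); print(n,np.round(eyes.get_calibration(n)["cam_to_world"],2).tolist())
    for q in ["stand","sleeve_top","pin_top","anvil","tag","tag_mark","mallet","cork","carton","jar_bay","tag_bay","tray","jar1","biscuits","bowl","spoon"]:
        r=models.pinpoint(n,q); print(q,[(round(x["score"],2),np.round(x["point"]).tolist()) for x in r[:5]])
E
python3 a.py; python3 -c "
import cv2,numpy as np
a=cv2.imread('pics/top0.png')
cv2.imwrite('pics/top0b.png',cv2.resize(a,(800,600),interpolation=2))"
```

```text
18.700000000000003
top [[-0.02, 0.99, -0.11, 423.97], [-1.0, -0.02, -0.02, -21.91], [-0.02, 0.11, 0.99, 1506.28], [0.0, 0.0, 0.0, 1.0]]
stand [(0.7, [257.0, 174.0])]
sleeve_top [(0.72, [254.0, 162.0])]
pin_top [(0.58, [259.0, 187.0])]
anvil [(0.88, [257.0, 192.0]), (0.46, [255.0, 163.0])]
tag [(0.73, [266.0, 246.0]), (0.56, [254.0, 160.0]), (0.36, [259.0, 174.0])]
tag_mark [(0.82, [252.0, 246.0]), (0.37, [347.0, 222.0])]
mallet [(0.73, [324.0, 168.0])]
cork [(0.73, [325.0, 175.0]), (0.49, [252.0, 160.0]), (0.39, [167.0, 239.0])]
carton [(0.96, [168.0, 238.0])]
jar_bay [(0.61, [155.0, 240.0])]
tag_bay [(0.98, [178.0, 238.0])]
tray [(0.96, [361.0, 243.0])]
jar1 [(0.9, [358.0, 134.0]), (0.85, [375.0, 254.0]), (0.6, [374.0, 226.0]), (0.54, [425.0, 258.0]), (0.34, [320.0, 172.0])]
biscuits [(0.55, [346.0, 222.0])]
bowl [(0.88, [198.0, 172.0])]
spoon [(0.7, [115.0, 188.0]), (0.57, [320.0, 175.0])]
side [[-0.99, 0.09, -0.07, 496.55], [-0.11, -0.61, 0.78, 962.39], [0.02, 0.78, 0.62, 897.5], [0.0, 0.0, 0.0, 1.0]]
stand [(0.76, [230.0, 220.0]), (0.45, [238.0, 186.0])]
sleeve_top [(0.66, [228.0, 174.0]), (0.56, [202.0, 294.0]), (0.52, [292.0, 232.0])]
pin_top [(0.59, [248.0, 189.0])]
anvil [(0.86, [248.0, 209.0])]
tag [(0.88, [292.0, 224.0]), (0.47, [283.0, 280.0])]
tag_mark [(0.87, [294.0, 231.0])]
mallet [(0.68, [239.0, 187.0])]
cork [(0.41, [233.0, 183.0])]
carton [(0.95, [284.0, 295.0]), (0.68, [282.0, 279.0])]
jar_bay [(0.6, [282.0, 303.0])]
tag_bay [(0.66, [281.0, 279.0])]
tray [(0.81, [291.0, 174.0]), (0.48, [226.0, 176.0])]
jar1 [(0.73, [210.0, 165.0]), (0.67, [301.0, 152.0]), (0.64, [281.0, 281.0]), (0.55, [280.0, 165.0]), (0.52, [301.0, 170.0])]
biscuits [(0.71, [278.0, 180.0])]
bowl [(0.88, [223.0, 260.0])]
spoon [(0.75, [216.0, 344.0]), (0.46, [283.0, 303.0])]
```

View pics/top0b.png

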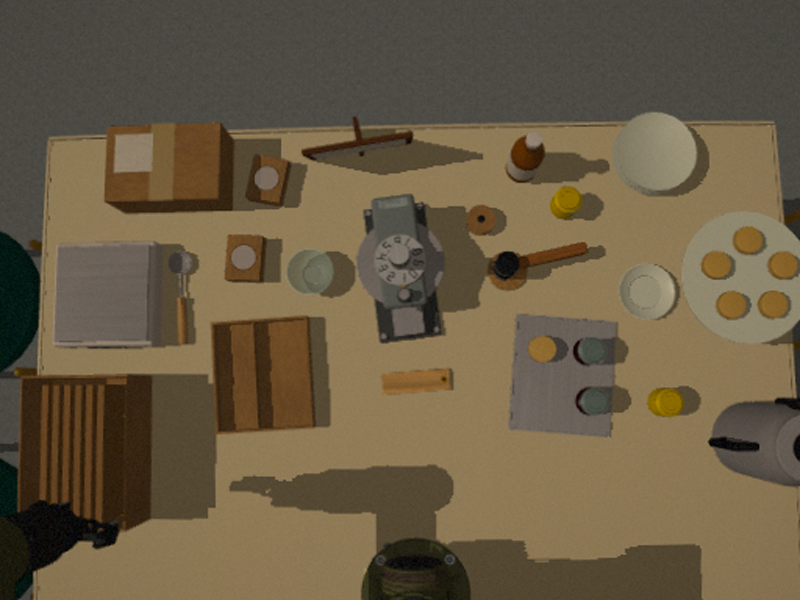

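View pics/side0.png

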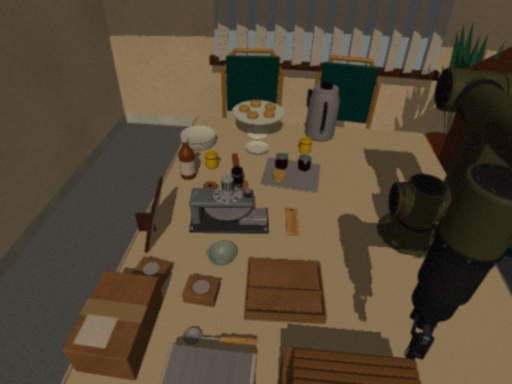

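The top view (800×600) shows dark jars on the tray at (592,351) and (594,401). The yellow look-alikes are at (666,402) and (566,202), and the biscuits are at (543,349). The mallet head is at (506,266), with its handle out to (587,248). The tag is at (417,381) with its hole on the right, the stamp is at (404,260), and the carton is at (262,375) with its narrow bay on the left.

```bash
cat > b.py <<'E'
from h import *
s=512/800
for n,p,z in [("jarA",(592,351),75),("jarB",(594,401),75),("bisc",(543,349),37),("pin",(404.5,296),150),("sleeve",(400,252),195),("malhead",(506,265),86),("malend",(587,248),46),("tagL",(383,382),10),("tagR",(451,379),10),("bowl",(310,272),30)]:
    print(n,np.round(at("top",np.array(p)*s,z)))
for n,px,z in [("carton corners",[(211,321),(307,316),(315,427),(217,434)],35),("tray",[(516,315),(617,321),(611,437),(510,432)],3),("stand base",[(364,211),(422,205),(440,333),(381,342)],10)]:
    print(n,[np.round(at("top",np.array(p)*s,z)[:2]).tolist() for p in px])
print(env.observe())
print(np.round(eyes.get_calibration("wrist")["cam_to_world"],3).tolist(),eyes.get_calibration("wrist")["K"])
E
python3 b.py
```

```text
jarA [ 484. -363.   75.]
jarB [ 385. -363.   75.]
bisc [ 492. -272.   37.]
pin [591.   5. 150.]
sleeve [668.  12. 195.]
malhead [ 658. -196.   86.]
malend [ 697. -369.   46.]
tagL [431.  56.  10.]
tagR [434. -85.  10.]
bowl [660. 203.  30.]
carton corners [[561.0, 409.0], [568.0, 209.0], [342.0, 193.0], [330.0, 394.0]]
tray [[565.0, -224.0], [549.0, -436.0], [309.0, -413.0], [323.0, -204.0]]
stand base [[792.0, 91.0], [802.0, -32.0], [530.0, -64.0], [513.0, 59.0]]
{'time_s': 1.7, 'q': array([ 1.56771327e+00,  4.02370870e-02,  8.48074342e-02,  1.14638818e-06,
       -1.61551933e+00, -3.33694784e-01]), 'dq': array([-0.0007334 , -0.00067616,  0.00070922,  0.00184728,  0.00102946,
       -0.00139319]), 'joint_torque': array([ 1.68032739e-04, -3.67925763e+01,  3.47436583e+01,  6.93296000e+00,
       -9.39544771e-04,  5.37785198e-06]), 'tcp_pos': array([198.24719926, 566.27741142, 231.24450248]), 'eef_rot': array([ 9.85856047e-01, -1.67594297e-01,  1.31251555e-05,  7.51948220e-05]), 'ft_force': array([-0.84114741, -0.81530932,  0.60704898]), 'moment': array([-0.00503554, -0.02924773,  0.01476762]), 'grip_force': 0.0, 'finger_gap': 0.9946547285488818}
[[-0.331, 0.907, 0.261, 263.583], [-0.944, -0.318, -0.091, 542.592], [0.0, -0.277, 0.961, 375.934], [0.0, 0.0, 0.0, 1.0]] [[269.87861814   0.         258.28916794]
 [  0.         269.87861814 186.34445381]
 [  0.           0.           1.        ]]
```

jog_arm --claw '[85,85,85,85,85,85,85,85,85,85,85,85,85,85,85,85,85,85]' --dp '[[0.2,-0.2,0.2],[0.9,-1,0.2],[0.9,-1,0.2],[0.9,-1,0.2],[0.9,-1,0.2],[0.9,-1,0.2],[0.9,-1,0.2],[0.9,-1,0.2],[0.9,-1,0.2],[0.9,-1,0.2],[0.9,-1,0.2],[0.9,-1,0.2],[0.9,-1,0.2],[0.9,-1,0.2],[0.9,-1,0.2],[0.9,-1,0.2],[0.9,-1,0.2],[0.9,-1,0.2]]' --dr '[[0,0,-0.05],[0,0,-0.856],[0,0,-0.856],[0,0,-0.856],[0,0,-0.856],[0,0,-0.856],[0,0,-0.856],[0,0,-0.856],[0,0,-0.856],[0,0,-0.856],[0,0,-0.856],[0,0,-0.856],[0,0,-0.856],[0,0,-0.856],[0,0,-0.856],[0,0,-0.856],[0,0,-0.856],[0,0,-0.856]]'

```text
time_s: 3.95
tcp_pos: [648.2, 66.3, 331.3]
eef_rot: [-0.058, 0.998, 0.0, -0.0]
ft_force: [-0.9, 0.3, -0.4]
finger_gap: 0.999
grip_force: 0.0
```

```bash
cat > c.py <<'E'
from h import *
im=snap("wrist","w1.png")
cv2.imwrite("pics/w1b.png",cv2.resize(im,(800,600),interpolation=2))
o=env.observe();print(o["tcp_pos"],o["q"],o["time_s"])
for q in ["sleeve_top","pin_top","anvil","tag","tag_mark","stand"]:
    r=models.pinpoint("wrist",q); z=dict(sleeve_top=195,pin_top=150,anvil=40).get(q,0)
    print(q,[(round(x["score"],2),np.round(x["point"]).tolist(),np.round(at("wrist",x["point"],z)).tolist()) for x in r[:2]])
E
python3 c.py
```

```text
[648.24697263  66.29254523 331.26839269] [ 4.08179570e-01  2.17660279e-01  4.62615946e-01 -9.42119288e-05
 -1.81574194e+00 -1.86256146e+00] 4.0
sleeve_top [(0.61, [211.0, 190.0], [668.0, 17.0, 195.0])]
pin_top [(0.8, [218.0, 118.0], [594.0, 12.0, 150.0])]
anvil []
tag [(0.79, [225.0, 7.0], [428.0, -12.0, 0.0])]
tag_mark [(0.88, [256.0, 10.0], [427.0, 36.0, 0.0])]
stand [(0.87, [230.0, 153.0], [659.0, 16.0, 0.0])]
```

View pics/w1b.png

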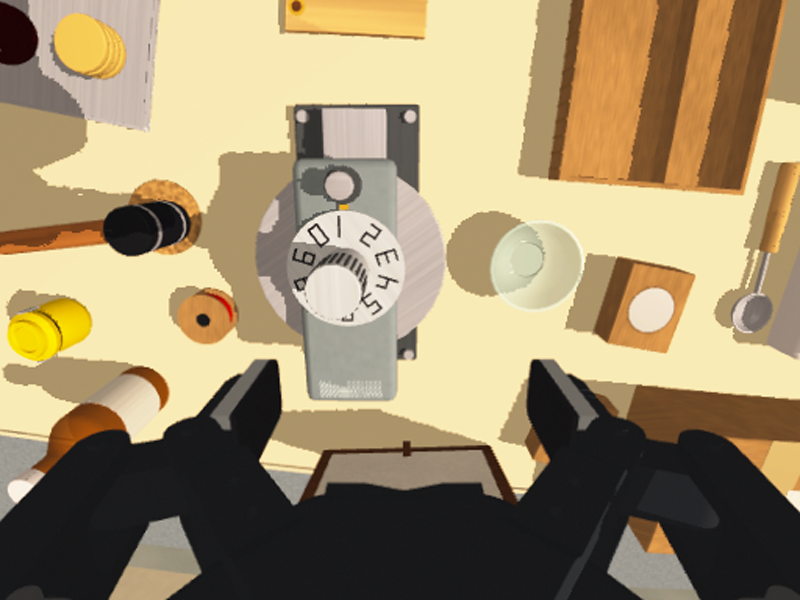

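Digit 1 stands at the index (343,207), so the sleeve needs five clicks, +180° counter-clockwise. The sleeve top is at about (337,291) and the pin head at (341,185).

```bash
cat > d.py <<'E'
from h import *
for n,p,z in [("sleeve",(337,291),195),("flange",(346.5,267.5),127),("pin",(341,185),150),("bedL",(322,108),40),("bedR",(387,108),40),("baseL",(294,105),10),("baseR",(419,105),10),("col1",(309,398),122),("cornerhead",(300,160),122),("cornerheadR",(396,160),122),("mal top",(122,230),86),("cork",(165,215),6),("bedfrontmid",(355,108),40)]:
    print(n,np.round(at("wrist",np.array(p)*.64,z),1))
E
python3 d.py
```

```text
sleeve [663.   21.1 195. ]
flange [661.9  18.8 127. ]
pin [593.4  12.1 150. ]
bedL [528.  -27.3  40. ]
bedR [521.1  35.1  40. ]
baseL [524.8 -62.2  10. ]
baseR [510.5  66.   10. ]
col1 [793.3  -7.4 122. ]
cornerhead [578.7 -26.3 122. ]
cornerheadR [570.1  50.7 122. ]
mal top [ 659.6 -200.5   86. ]
cork [ 654.  -202.5    6. ]
bedfrontmid [524.6   4.4  40. ]
```

jog_arm --claw '[85,85,85,85,85,85,85,0,0,0,0,0,0]' --dp '[[0.0286,-0.0926,0],[0.0286,-0.0926,-0.1],[0.0286,-0.0926,-0.2],[0.0286,-0.0926,-0.3],[0.0286,-0.0926,-0.336],[0.0286,-0.0926,-0.336],[0.0286,-0.0926,-0.336],[0.0286,-0.0926,-0.336],[0.0286,-0.0926,-0.336],[0.0286,-0.0926,-0.336],[0.0286,-0.0926,-0.336],[0.0286,-0.0926,-0.336],[0.0286,-0.0926,-0.336]]' --dr '[[0,0,0],[0,0,0],[0,0,0],[0,0,0],[0,0,0],[0,0,0],[0,0,0],[0,0,0],[0,0,0],[0,0,0],[0,0,0],[0,0,0],[0,0,0]]'

```text
time_s: 5.92
tcp_pos: [663.0, 18.3, 164.9]
eef_rot: [-0.057, 0.998, -0.001, 0.001]
ft_force: [0.4, -5.2, 3.7]
finger_gap: 0.448
grip_force: 61.6
```

jog_arm --claw '[0,0,0,0,0,0,0,0,0,0,0,0,0,0,0,0,0,0,0,0]' --dp '[[0,0,0],[0,0,0],[0,0,0],[0,0,0],[0,0,0],[0,0,0],[0,0,0],[0,0,0],[0,0,0],[0,0,0],[0,0,0],[0,0,0],[0,0,0],[0,0,0],[0,0,0],[0,0,0],[0,0,0],[0,0,0],[0,0,0],[0,0,0]]' --dr '[[0,0,0.05],[0,0,0.1],[0,0,0.15],[0,0,0.2],[0,0,0.25],[0,0,0.3],[0,0,0.35],[0,0,0.4],[0,0,0.45],[0,0,0.5],[0,0,0.55],[0,0,0.6],[0,0,0.65],[0,0,0.7],[0,0,0.75],[0,0,0.8],[0,0,0.85],[0,0,0.9],[0,0,0.95],[0,0,0.99]]'

```text
time_s: 8.43
tcp_pos: [666.1, 18.7, 165.0]
eef_rot: [0.999, 0.044, 0.005, 0.001]
ft_force: [15.9, -5.5, -1.2]
finger_gap: 0.451
grip_force: 61.2
```

```bash
python3 -c "
from h import *
o=env.observe();print(o['tcp_pos'],o['eef_rot'],o['q'],o['moment'],o['ft_force'],o['finger_gap'],R.from_quat(o['eef_rot']).as_matrix()[:2,0])"
```

```text
[666.05661013  18.71908974 164.9513047 ] [9.99034551e-01 4.36930913e-02 4.52414858e-03 6.42113954e-04] [ 0.32951056  0.20908338  0.14720537  0.00379241 -1.50059955  1.32845043] [-1.62421109 -4.6755277   0.11806436] [15.85942984 -5.51907514 -1.15133283] 0.4512412038619886 [0.99614089 0.08730763]
```

jog_arm --claw '[0,85,85,85,85,85,85,85,85,85,85,85]' --dp '[[0,0,0],[0,0,0],[0,0,0],[0,0,0],[0,0,0.1],[0,0,0.2],[0,0,0.3],[-0.1,-0.05,0.3],[-0.2,-0.05,0.3],[-0.2,-0.05,0.3],[-0.2,-0.05,0.3],[-0.2,-0.05,0.3]]' --dr '[[0,0,0],[0,0,0],[0,0,0],[0,0,0],[0,0,0],[0,0,0],[0,0,0],[0,0,0],[0,0,0],[0,0,0],[0,0,0],[0,0,0]]'

```text
time_s: 9.93
tcp_pos: [563.1, -4.7, 312.8]
eef_rot: [0.999, 0.042, -0.0, 0.0]
ft_force: [0.4, -0.3, -0.2]
finger_gap: 0.995
grip_force: 0.0
```

```bash
cat > c.py <<'E'
from h import *
im=snap("wrist","w2.png")
cv2.imwrite("pics/w2b.png",cv2.resize(im,(800,600),interpolation=2))
o=env.observe();print(o["tcp_pos"],o["time_s"])
E
python3 c.py
```

```text
[563.17164811  -4.76217114 312.64145974] 9.975
```

View pics/w2b.png

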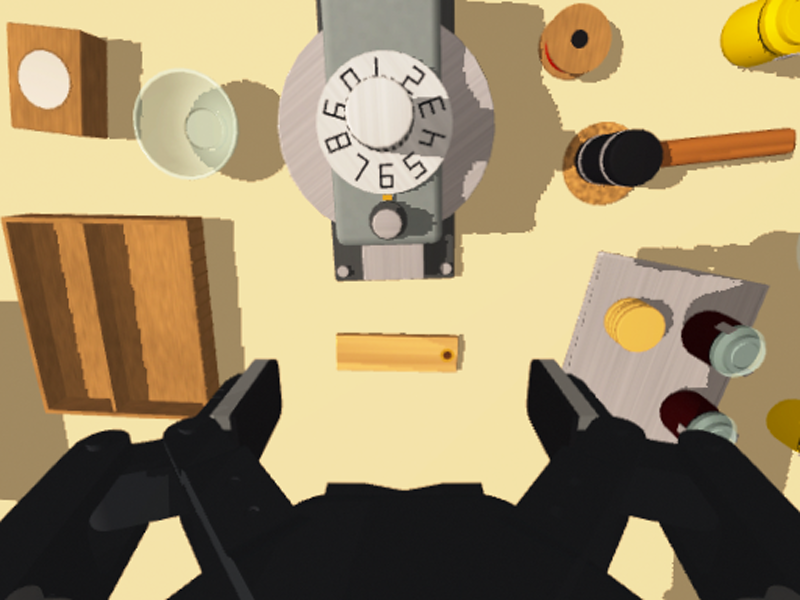

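The 6 now stands at the brass index (386,176). The tag corners run from (337,334) to (460,371), and the mallet head top is at (635,157).

```bash
cat > d.py <<'E'
from h import *
def m(n,ps,z): print(n,[np.round(at("wrist",np.array(p)*.64,z)[:2],1).tolist() for p in ps])
m("tag",[(337,342),(458,344),(457,371),(337,371)],10)
m("tagnear",[(338,334),(459,336)],10)
m("mal top",[(635,157)],86)
m("malhandle end centre",[(797,141)],46); m("handle at head",[(664,153)],46)
m("cork",[(598,163)],6)
m("sleeve,flange,pin",[(379,114)],195);m("flange",[(384,122)],127);m("pin",[(388,220)],150)
m("carton",[(6,217),(200,217),(216,411),(48,409)],35)
m("part",[(53,220),(83,220),(115,411)],32)
m("jars",[(740,351)],75)
for q in ["jar1","mallet","cork"]:
    print(q,[(round(x["score"],2),np.round(at("wrist",x["point"],3)).tolist()) for x in models.pinpoint("wrist",q)[:4]])
E
python3 d.py
```

```text
tag [[436.7, 60.7], [445.9, -77.7], [411.8, -80.7], [400.0, 59.4]]
tagnear [[446.6, 60.0], [455.8, -77.7]]
mal top [[660.9, -195.5]]
malhandle end centre [[696.4, -375.8]]
handle at head [[670.5, -244.1]]
cork [[657.3, -199.9]]
sleeve,flange,pin [[662.5, 17.5]]
flange [[665.1, 17.8]]
pin [[596.3, 8.9]]
carton [[556.1, 409.2], [570.8, 200.6], [349.3, 193.8], [330.2, 398.8]]
part [[556.0, 359.3], [558.3, 326.2], [334.7, 317.2]]
jars [[487.7, -355.8]]
jar1 [(0.89, [374.0, -515.0, 3.0]), (0.84, [794.0, -324.0, 3.0]), (0.79, [480.0, -367.0, 3.0]), (0.68, [380.0, -362.0, 3.0])]
mallet [(0.88, [662.0, -198.0, 3.0]), (0.35, [439.0, 372.0, 3.0])]
cork [(0.96, [660.0, -205.0, 3.0])]
```

jog_arm --claw '[85,85,85,85,85,85,85,85,85,85,85]' --dp '[[-0.268,-0.09,-0.386],[-0.268,-0.09,-0.386],[-0.268,-0.09,-0.386],[-0.268,-0.09,-0.386],[-0.268,-0.09,-0.386],[-0.268,-0.09,-0.386],[-0.268,-0.09,-0.386],[-0.268,-0.09,-0.386],[-0.268,-0.09,-0.386],[-0.268,-0.09,-0.386],[-0.268,-0.09,-0.386]]' --dr '[[0,0,-0.504],[0,0,-0.504],[0,0,-0.504],[0,0,-0.504],[0,0,-0.504],[0,0,-0.504],[0,0,-0.504],[0,0,-0.504],[0,0,-0.504],[0,0,-0.504],[0,0,-0.504]]'

```text
time_s: 11.5
tcp_pos: [428.6, -50.0, 120.2]
eef_rot: [0.733, -0.681, -0.0, 0.0]
ft_force: [0.2, -0.7, -0.1]
finger_gap: 0.997
grip_force: 0.0
```

```bash
cat > c.py <<'E'
from h import *
im=snap("wrist","w3.png")
o=env.observe();print(o["tcp_pos"],o["time_s"],R.from_quat(o["eef_rot"]).as_matrix()[:2,0])
r=models.silhouettes("wrist","tag")
for x in r[:1]:
    p=np.argwhere(x["pixels"])[:,::-1]; print(x["score"],x["extent"],len(p))
    b=cv2.boxPoints(cv2.minAreaRect(p.astype(np.float32)))
    print([np.round(at("wrist",c,10)[:2],1).tolist() for c in b])
    im[x["pixels"]]=im[x["pixels"]]//2+np.array([100,0,0],np.uint8)
for q in["tag","tag_mark"]: print(q,[(y["score"],np.round(at("wrist",y["point"],0),1)) for y in models.pinpoint("wrist",q)[:1]])
cv2.imwrite("pics/w3b.png",im)
E
python3 c.py
```

```text
[428.58924834 -50.02593343 120.20446301] 11.55 [ 0.07284533 -0.99734325]
0.86 [229.7, 154.6, 277.4, 282.1] 5564
[[448.4, 64.1], [454.6, -76.6], [411.9, -79.6], [398.9, 60.5]]
tag [(0.58, array([432. ,  -7.8,   0. ]))]
tag_mark [(0.9, array([424.8,  36. ,   0. ]))]
```

View pics/w3b.png

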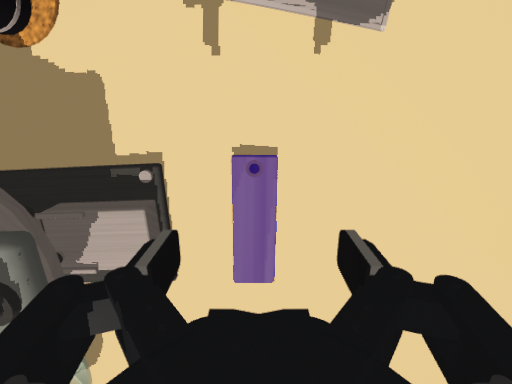

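jog_arm --claw '[85,85,85,85,0,0,0,0,0,0,0,0]' --dp '[[0.005,0,-0.1],[0.005,0,-0.2],[0.005,0,-0.234],[0.005,0,-0.234],[0.005,0,-0.234],[0.005,0,-0.234],[0.005,0,-0.234],[0.005,0,-0.234],[0.005,0,-0.234],[0.005,0,-0.15],[0.005,0,-0.05],[0.005,0,-0.05]]' --dr '[[0,0,0],[0,0,0],[0,0,0],[0,0,0],[0,0,0],[0,0,0],[0,0,0],[0,0,0],[0,0,0],[0,0,0],[0,0,0],[0,0,0]]'

```text
time_s: 13.2
tcp_pos: [433.7, -49.7, 100.5]
eef_rot: [0.732, -0.681, 0.003, -0.004]
ft_force: [-0.8, -0.2, -1.3]
finger_gap: 0.48
grip_force: 60.6
```

```bash
cat > c.py <<'E'
from h import *
im=snap("wrist","w4.png")
o=env.observe();print(o["tcp_pos"],o["time_s"],R.from_quat(o["eef_rot"]).as_matrix()[:2,0],o["finger_gap"],o["grip_force"],o["ft_force"])
c=im[100:384,100:400];cv2.imwrite("pics/w4b.png",c)
E
python3 c.py
```

```text
[432.29080491 -49.63152263  97.62719896] 13.25 [ 0.07158204 -0.99743406] 0.47887754843417907 60.607402324676514 [ 0.48834059 -0.22504717 -1.80324972]
```

View pics/w4b.png

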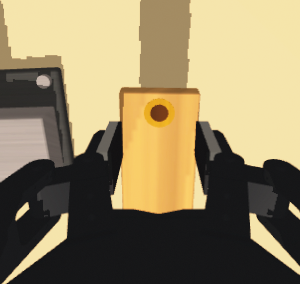

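jog_arm --claw '[0,0,0,0,0,0,0,0,0,0,0,0,0]' --dp '[[-0.032,0.08,0],[-0.032,0.08,0],[-0.032,0.08,0],[-0.032,0.08,0],[-0.032,0.08,0],[-0.032,0.08,0],[-0.032,0.08,0],[-0.032,0.08,0],[-0.032,0.08,0],[-0.032,0.08,0],[-0.032,0.08,-0.084],[-0.032,0.08,-0.084],[-0.032,0.08,-0.084]]' --dr '[[0,0,-0.485],[0,0,-0.485],[0,0,-0.485],[0,0,-0.485],[0,0,-0.485],[0,0,-0.485],[0,0,-0.485],[0,0,-0.485],[0,0,-0.485],[0,0,-0.485],[0,0,-0.485],[0,0,-0.485],[0,0,-0.485]]'

```text
time_s: 14.88
tcp_pos: [415.5, -10.2, 54.4]
eef_rot: [-0.06, 0.998, -0.0, 0.0]
ft_force: [0.6, 0.4, 0.8]
finger_gap: 0.482
grip_force: 60.9
```

```bash
cat > c.py <<'E'
from h import *
im=snap("wrist","w5.png")
o=env.observe();print(o["tcp_pos"],o["time_s"],np.degrees(np.arctan2(*R.from_quat(o["eef_rot"]).as_matrix()[:2,0][::-1])),o["finger_gap"],o["ft_force"])
s=snap("side","s5.png")
r=cv2.resize(s[150:250,180:330],(600,400),interpolation=2)
cv2.imwrite("pics/w5b.png",np.hstack([cv2.resize(im[50:384,120:400],(335,400)),r[:,:460]]))
E
python3 c.py
```

```text
[415.83307012  -9.99836341  54.83793465] 14.925 -173.16765797391713 0.4766900828242782 [ 0.34893135 -0.93995229 -0.79258323]
```

View pics/w5b.png

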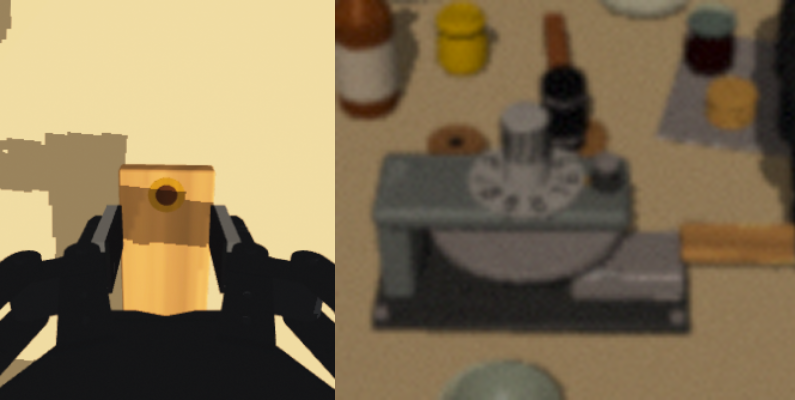

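The tag sits level just ahead of the bed, clear of its front edge.

jog_arm --claw '[0,0,0,0,0,0,0,0]' --dp '[[0.06,0.007,0],[0.12,0.014,0],[0.16,0.0184,0],[0.179,0.0206,0],[0.179,0.0206,0],[0.179,0.0206,-0.012],[0.179,0.0206,-0.022],[0.179,0.0206,-0.022]]' --dr '[[0,0,0],[0,0,0],[0,0,0],[0,0,0],[0,0,0],[0,0,0],[0,0,0],[0,0,0]]'

```text
time_s: 15.98
tcp_pos: [504.0, 0.2, 44.1]
eef_rot: [-0.06, 0.998, -0.0, 0.0]
ft_force: [-9.3, 2.4, 11.7]
finger_gap: 0.48
grip_force: 62.4
```

jog_arm --claw '[0,0,0,0,0]' --dp '[[0,0,0.004],[0,0,0.004],[0.006,0.0007,0.004],[0.012,0.0014,0.004],[0.012,0.0014,0.004]]' --dr '[[0,0,0],[0,0,0],[0,0,0],[0,0,0],[0,0,0]]'

```text
time_s: 16.6
tcp_pos: [510.4, 0.5, 45.0]
eef_rot: [-0.059, 0.998, -0.0, -0.0]
ft_force: [-5.7, -0.0, 7.5]
finger_gap: 0.482
grip_force: 62.1
```

```bash
cat > c.py <<'E'
from h import *
o=env.observe();print(o["tcp_pos"],o["time_s"],o["finger_gap"],o["ft_force"])
s=snap("side","s6.png")
a=cv2.resize(s[180:240,185:325],(790,339),interpolation=2)
im=snap("wrist","w6.png")
cv2.imwrite("pics/w6b.png",np.vstack([a,cv2.resize(im,(790,592))[300:556]]))
for q in("tag","tag_mark"):print(q,[(x["score"],np.round(at("side",x["point"],40))) for x in models.pinpoint("side",q)[:2]])
E
python3 c.py
```

```text
[510.41956635   0.53513802  45.01413804] 16.6 0.48178921735391306 [-5.712662   -0.04872583  7.52073503]
tag [(0.71, array([552.,  11.,  40.]))]
tag_mark [(0.67, array([588.,  19.,  40.]))]
```

View pics/w6b.png

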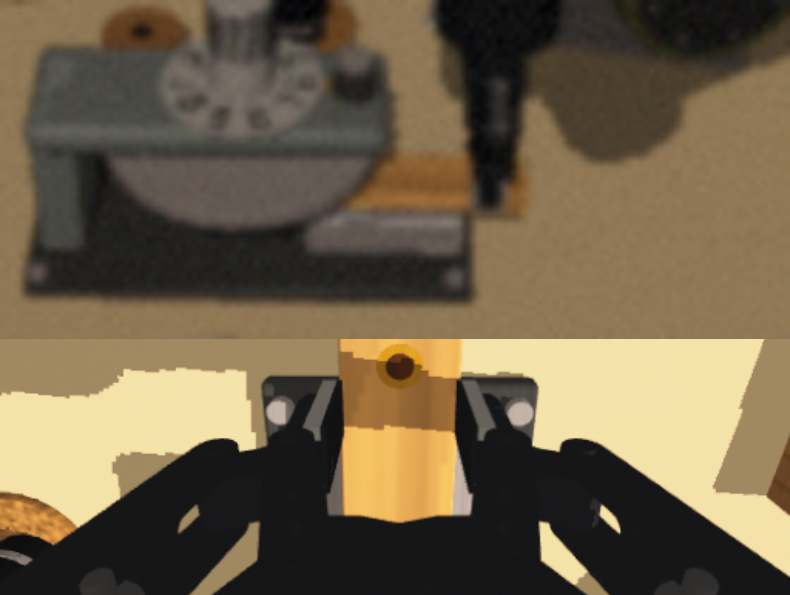

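The tag lies on the bed under the head and is still sliding in freely, so I'll push on to the stop.

jog_arm --claw '[0,0,0,0]' --dp '[[0.004,0.0005,0.002],[0.008,0.001,0.002],[0.012,0.0014,0.002],[0.012,0.0014,0.002]]' --dr '[[0,0,0],[0,0,0],[0,0,0],[0,0,0]]'

```text
time_s: 17.3
tcp_pos: [513.2, 1.0, 45.2]
eef_rot: [-0.059, 0.998, -0.001, -0.004]
ft_force: [-20.7, 1.7, 16.5]
finger_gap: 0.482
grip_force: 63.3
```

The stop contact is firm. Next I'll release, lift, and hover over the mallet handle.

jog_arm --claw '[0,75,75,75,75,75,75,75,75,75,75,75,75,75,75,75,75,75,75,75]' --dp '[[-0.005,-0.0006,0.001],[-0.005,-0.0006,0.001],[-0.005,-0.0006,0.001],[-0.005,-0.0006,0.001],[-0.005,0,0.1],[-0.005,0,0.2],[-0.005,0,0.35],[0.307,-0.497,0.41],[0.307,-0.497,0.41],[0.307,-0.497,0.41],[0.307,-0.497,0.41],[0.307,-0.497,0.41],[0.307,-0.497,0.41],[0.307,-0.497,0.41],[0.307,-0.497,0.41],[0.307,-0.497,0.41],[0.307,-0.497,0.41],[0.307,-0.497,0.17],[0.307,-0.497,0.17],[0.307,-0.497,0.17]]' --dr '[[0,0,0],[0,0,0],[0,0,0],[0,0,0],[0,0,0],[0,0,0],[0,0,0.05],[0,0,0.525],[0,0,0.525],[0,0,0.525],[0,0,0.525],[0,0,0.525],[0,0,0.525],[0,0,0.525],[0,0,0.525],[0,0,0.525],[0,0,0.525],[0,0,0.525],[0,0,0.525],[0,0,0.525]]'

```text
time_s: 19.8
tcp_pos: [667.1, -245.9, 123.8]
eef_rot: [0.773, -0.635, -0.005, 0.002]
ft_force: [0.1, 0.3, 0.7]
finger_gap: 0.879
grip_force: 0.0
```

```bash
cat > c.py <<'E'
from h import *
im=snap("wrist","w7.png")
o=env.observe();print(o["tcp_pos"],o["time_s"],np.degrees(np.arctan2(*R.from_quat(o["eef_rot"]).as_matrix()[:2,0][::-1])),o["q"])
x=models.silhouettes("wrist","mallet")[0];print(x["score"],x["extent"])
cv2.imwrite("pics/w7b.png",im)
t=snap("top","t7.png");cv2.imwrite("pics/t7b.png",np.vstack([cv2.resize(t[140:270,100:420],(800,325)),cv2.resize(im[:,:],(365,274)).repeat(1,0) if 0 else np.pad(cv2.resize(im,(365,274)),((0,0),(0,435),(0,0)))]))
for q in("tag","tag_mark"):print(q,[(x["score"],np.round(at("top",x["point"],45))) for x in models.pinpoint("top",q)[:2]])
E
python3 c.py
```

```text
[ 669.15566737 -246.889032    129.12816494] 19.85 -78.78057238169887 [-7.40354270e-02  3.52665430e-01  2.55695111e-01  6.27773310e-04
 -1.47775535e+00  2.69792707e-01]
0.72 [221.9, 38.1, 282.5, 296.8]
tag [(0.47, array([558.,   3.,  45.]))]
tag_mark []
```

View pics/t7b.png

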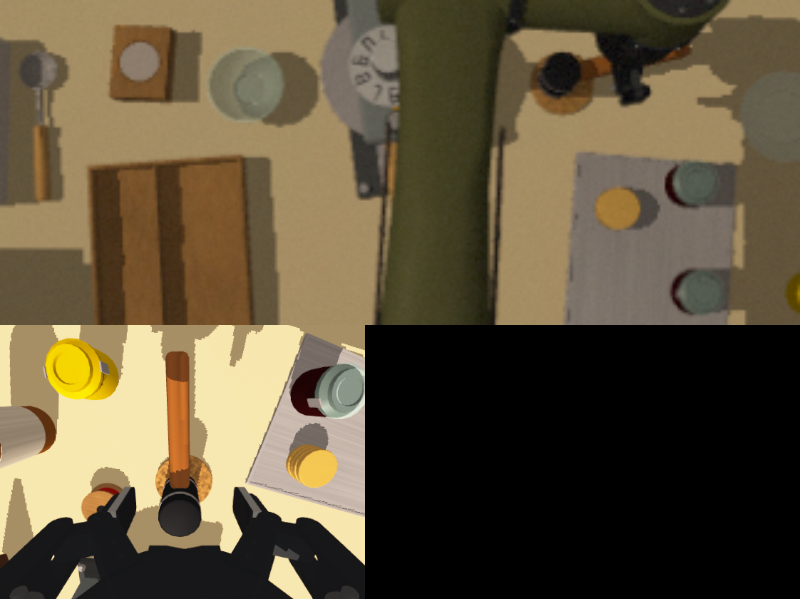

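The wrist view shows the handle running from (177,352) to (179,485), nearly centred between the fingers, with the spool to the left of them. The tag's hole end shows in front of the stamp.

```bash
cat > d.py <<'E'
from h import *
f=lambda x,y:np.array([x,(y-325)])*512/365
for n,p,z in [("end",(177,352),57),("mid",(178.5,450),57),("headtop",(180,515),86),("cork",(184,480),6),("spool",(100,503),28)]: print(n,np.round(at("wrist",f(*p),z),1))
E
python3 d.py
```

```text
end [ 702.5 -366.3   57. ]
mid [ 681.  -262.2   57. ]
headtop [ 665.3 -194.3   86. ]
cork [ 663.2 -205.2    6. ]
spool [ 779.5 -153.3   28. ]
```

jog_arm --claw '[75,75,75,75,75,0,0,0,0,0,0,0]' --dp '[[0.009,0.01,0],[0.009,0.01,-0.1],[0.009,0.01,-0.18],[0.009,0.01,-0.206],[0.009,0.01,-0.206],[0.009,0.01,-0.206],[0.009,0.01,-0.206],[0.009,0.01,-0.206],[0.009,0.01,-0.206],[0.009,0.01,-0.206],[0.009,0.01,-0.206],[0.009,0.01,-0.206]]' --dr '[[0,0,0],[0,0,0],[0,0,0],[0,0,0],[0,0,0],[0,0,0],[0,0,0],[0,0,0],[0,0,0],[0,0,0],[0,0,0],[0,0,0]]'

```text
time_s: 21.55
tcp_pos: [674.8, -242.3, 28.9]
eef_rot: [0.773, -0.634, 0.001, 0.0]
ft_force: [-2.5, -0.4, 6.8]
finger_gap: 0.273
grip_force: 58.5
```

jog_arm --claw '[0,0,0,0,0,0,0,0,0,0,0,0,0,0]' --dp '[[0,0,0.02],[0,0,0.06],[0,0,0.14],[0,0,0.22],[0,0,0.3],[0,0,0.35],[0,0,0.35],[-0.06,0.15,0.35],[-0.1,0.25,0.35],[-0.141,0.36,0.35],[-0.141,0.413,0.35],[-0.141,0.413,0.35],[-0.141,0.413,0.35],[-0.141,0.413,0.35]]' --dr '[[0,0,0],[0,0,0],[0,0,0],[0,0,0],[0,0,0],[0,0,0],[0,0,0],[0,0,0],[0,0,0],[0,0,0],[0,0,0],[0,0,0],[0,0,0],[0,0,0]]'

```text
time_s: 23.3
tcp_pos: [603.9, -36.2, 201.5]
eef_rot: [0.773, -0.635, -0.0, 0.001]
ft_force: [-0.4, -0.0, -4.3]
finger_gap: 0.274
grip_force: 60.9
```

```bash
cat > c.py <<'E'
from h import *
im=snap("wrist","w8.png")
o=env.observe();print(o["tcp_pos"],o["time_s"],o["finger_gap"],o["ft_force"])
s=snap("side","s8.png");t=snap("top","t8.png")
a=cv2.resize(s[120:240,170:330],(530,400),interpolation=2);b=cv2.resize(im[200:384,180:340],(260,300))
c=np.zeros((400,800,3),np.uint8);c[:,:530]=a;c[:300,530:790]=b
cv2.imwrite("pics/w8b.png",c)
print([(x["score"],x["point"]) for x in models.pinpoint("side","mallet")[:2]],[proj("side",(594.5,10.5,z)) for z in(150,180,260)])
E
python3 c.py
```

```text
[603.99246565 -36.25781791 201.65302289] 23.35 0.27328812058115576 [-0.01916848 -0.14175679 -4.66729941]
[(0.64, [249.1, 185.6])] [array([247.54578401, 188.5330555 ]), array([247.69805917, 181.56705293]), array([248.12916953, 161.89803093])]
```

View pics/w8b.png

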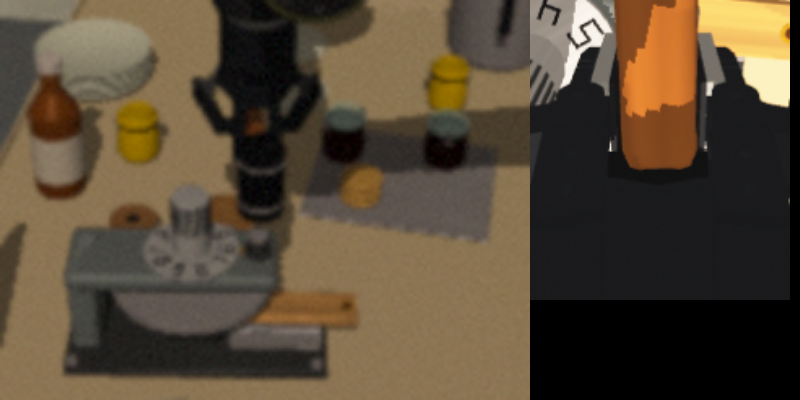

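```bash
python3 - <<'E'
from h import *
for p in [(249.1,185.6),(249.1,184)]:
    for z in (165,180): print(p,z,np.round(at("side",p,z)))
print(proj("side",(594.5,10.5,150)), np.round(at("side",(170+258/3.3125,120+240/3.333),150)))
im=cv2.imread("pics/s8.png");cv2.imwrite("pics/s8c.png",cv2.resize(im[145:205,215:285],(700,600),interpolation=cv2.INTER_CUBIC))
E
```

```text
(249.1, 185.6) 165 [589.  13. 165.]
(249.1, 185.6) 180 [587.  32. 180.]
(249.1, 184) 165 [590.   4. 165.]
(249.1, 184) 180 [588.  23. 180.]
[247.54578401 188.5330555 ] [591.  29. 150.]
```

View pics/s8c.png

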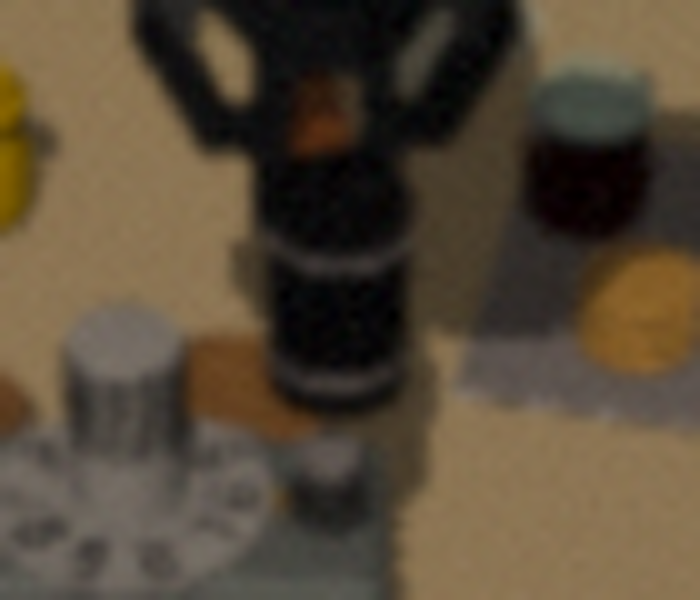

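The mallet face is directly above the pin head: pin at (330,460), face at (335,385) in the crop. Striking now.

jog_arm --claw '[0,0,0,0]' --dp '[[0,0,-0.04],[0,0,-0.05],[0,0,-0.096],[0,0,-0.096]]' --dr '[[0,0,0],[0,0,0],[0,0,0],[0,0,0]]'

```text
time_s: 24.0
tcp_pos: [604.3, -37.1, 156.0]
eef_rot: [0.773, -0.634, 0.002, 0.001]
ft_force: [-2.4, -4.2, 2.9]
finger_gap: 0.272
grip_force: 60.9
```

jog_arm --claw '[0,0,0,0,0]' --dp '[[0,0,-0.006],[0,0,-0.012],[0,0,-0.018],[0,0,-0.018],[0,0,-0.018]]' --dr '[[0,0,0],[0,0,0],[0,0,0],[0,0,0],[0,0,0]]'

```text
time_s: 24.62
tcp_pos: [605.3, -38.7, 153.0]
eef_rot: [0.773, -0.634, 0.005, -0.0]
ft_force: [-8.6, -8.2, 21.9]
finger_gap: 0.27
grip_force: 64.6
```

jog_arm --claw '[0,0,0,0,0,0,0,0,0,0,0,0,0,0]' --dp '[[0,0,0.05],[0,0,0.114],[0,0,0.114],[0.06,-0.18,0.114],[0.1,-0.3,0.114],[0.135,-0.419,0.114],[0.135,-0.419,0.114],[0.135,-0.419,0],[0.135,-0.419,-0.1],[0.135,-0.419,-0.17],[0.135,-0.419,-0.19],[0.135,-0.419,-0.19],[0.135,-0.419,-0.19],[0.135,-0.419,-0.19]]' --dr '[[0,0,0],[0,0,0],[0,0,0],[0,0,0],[0,0,0],[0,0,0],[0,0,0],[0,0,0],[0,0,0],[0,0,0],[0,0,0],[0,0,0],[0,0,0],[0,0,0]]'

```text
time_s: 26.38
tcp_pos: [672.5, -245.0, 52.4]
eef_rot: [0.773, -0.634, 0.001, -0.001]
ft_force: [-0.0, 0.4, -4.6]
finger_gap: 0.27
grip_force: 60.5
```

```bash
cat > c.py <<'E'
from h import *
im=snap("wrist","w9.png")
o=env.observe();print(o["tcp_pos"],o["time_s"],o["finger_gap"],o["ft_force"],o["moment"])
s=snap("side","s9.png");t=snap("top","t9.png")
c=np.zeros((600,800,3),np.uint8);c[:400,:400]=cv2.resize(s[140:220,190:270],(400,400),interpolation=2);c[:400,400:]=cv2.resize(im[200:384,170:354],(400,400));c[400:]=cv2.resize(t[150:230,200:520],(800,200))
cv2.imwrite("pics/w9b.png",c)
E
python3 c.py
```

```text
[ 672.30046027 -244.85123504   51.9233117 ] 26.425 0.2729856401362689 [-0.25826033 -0.17618483 -4.69715459] [-0.15735751 -0.00342948 -0.01366311]
```

View pics/w9b.png

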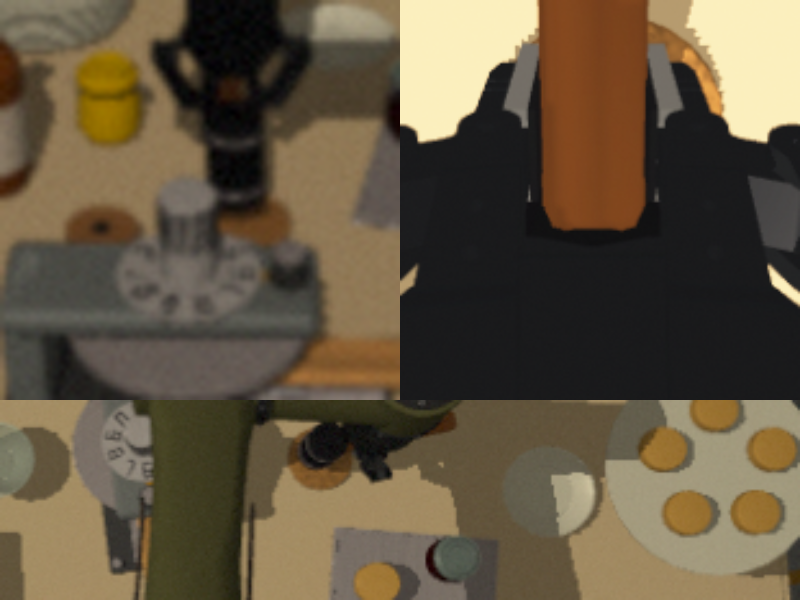

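```bash
python3 - <<'E'
from h import *
p=at("side",(190+292/5,140+220/5),6);print("cork -x edge",np.round(p,1))
im=cv2.imread("pics/w2.png");hsv=cv2.cvtColor(im,cv2.COLOR_BGR2HSV)
for n in ("t9","top0"):
    t=cv2.imread(f"pics/{n}.png")
    for cam in("top",):
        e=[(318/2.5+200,150+(490-400)/2.5)];print([np.round(at(cam,q,6),1) for q in e])
# top0 cork bottom edge (507,290)/800 scale ; left edge (488,268)
for q in[(507,290),(488,270),(527,272)]: print(q,np.round(at("top",np.array(q)*.64,6),1))
for q,z in [((338,200),20)]: print("mallet bottom edge side", np.round(at("side",(190+240/5,140+205/5),31),1))
E
```

```text
cork -x edge [ 613.4 -203.9    6. ]
[array([ 616.3, -215.3,    6. ])]
[array([ 616.3, -215.3,    6. ])]
(507, 290) [ 617.8 -206.5    6. ]
(488, 270) [ 660.9 -167.9    6. ]
(527, 272) [ 655.2 -249.8    6. ]
mallet bottom edge side [ 654.7 -185.5   31. ]
```

jog_arm --claw '[0,0,0,0,0,0,0]' --dp '[[-0.008,-0.012,0],[-0.008,-0.012,-0.02],[-0.008,-0.012,-0.036],[-0.008,-0.012,-0.044],[-0.008,-0.012,-0.047],[-0.008,-0.012,-0.048],[-0.008,-0.012,-0.048]]' --dr '[[0,0,0],[0,0,0],[0,0,0],[0,0,0],[0,0,0],[0,0,0],[0,0,0]]'

```text
time_s: 27.4
tcp_pos: [667.8, -250.8, 26.6]
eef_rot: [0.773, -0.634, 0.0, -0.0]
ft_force: [0.0, 0.6, -4.5]
finger_gap: 0.271
grip_force: 60.6
```

jog_arm --claw '[0,0,0]' --dp '[[0,0,-0.004],[0,0,-0.008],[0,0,-0.008]]' --dr '[[0,0,0],[0,0,0],[0,0,0]]'

```text
time_s: 27.78
tcp_pos: [668.1, -251.1, 24.9]
eef_rot: [0.773, -0.634, 0.001, -0.0]
ft_force: [-2.7, 0.8, 5.9]
finger_gap: 0.269
grip_force: 62.2
```

jog_arm --claw '[30,40,75,75,75,75,75,75,75,75,75]' --dp '[[0,0,0.002],[0,0,0.002],[0,0,0.002],[0,0,0.002],[0,0,0.002],[0,0,0.1],[0,0,0.2],[0,0,0.3],[-0.1,0.1,0.4],[-0.1,0.1,0.4],[-0.1,0.1,0.4]]' --dr '[[0,0,0],[0,0,0],[0,0,0],[0,0,0],[0,0,0],[0,0,0],[0,0,0],[0,0,0],[0,0,0],[0,0,0],[0,0,0]]'

```text
time_s: 29.15
tcp_pos: [617.8, -200.2, 225.1]
eef_rot: [0.774, -0.634, 0.002, -0.001]
ft_force: [0.4, -0.5, 0.2]
finger_gap: 0.881
grip_force: 0.0
```

```bash
cat > c.py <<'E'
from h import *
im=snap("wrist","w10.png")
o=env.observe();print(o["tcp_pos"],o["time_s"],np.degrees(np.arctan2(*R.from_quat(o["eef_rot"]).as_matrix()[:2,0][::-1])))
s=snap("side","s10.png")
c=np.zeros((600,800,3),np.uint8);c[:,:]=cv2.resize(im,(800,600));c[300:,500:]=cv2.resize(s[140:240,190:290],(300,300),interpolation=2)
cv2.imwrite("pics/w10b.png",c)
for q in("mallet","cork"):print(q,[(round(x["score"],2),np.round(at("wrist",x["point"],6),1)) for x in models.pinpoint("wrist",q)[:1]])
E
python3 c.py
```

```text
[ 617.70451217 -200.5119983   223.11191757] 29.2 -78.65277853051343
mallet [(0.95, array([ 653.6, -205.6,    6. ]))]
cork [(0.98, array([ 656.3, -213.3,    6. ]))]
```

View pics/w10b.png

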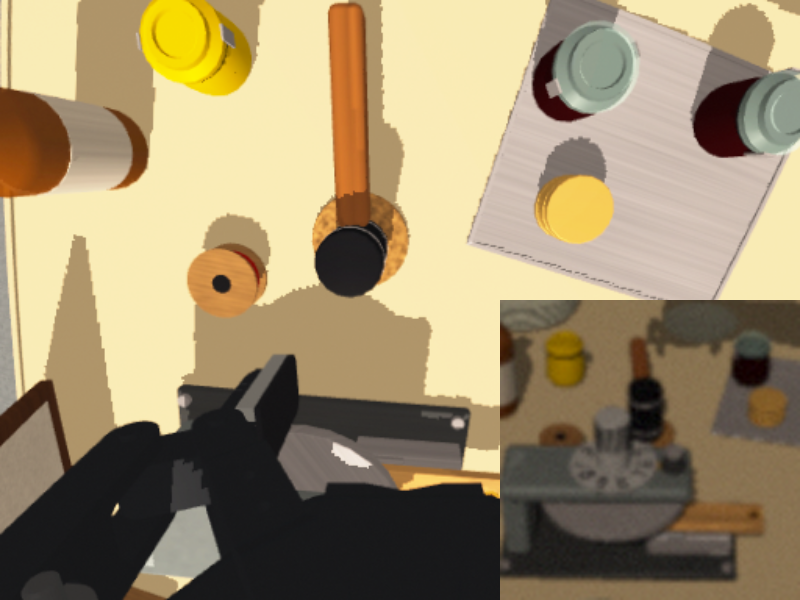

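The mallet stands upright on the cork: head at (350,260), cork around (360,240). The pin is back up and the tag still lies in the stamp. Now I'll fetch the tag.

jog_arm --claw '[70,70,70,70,70,70,70,70,70,70,70,70,70,70,0,0,0,0,0,0]' --dp '[[-0.212,0.404,-0.1],[-0.212,0.404,-0.1],[-0.212,0.404,-0.1],[-0.212,0.404,-0.1],[-0.212,0.404,-0.1],[-0.212,0.404,-0.1],[-0.212,0.404,-0.1],[-0.212,0.404,-0.1],[-0.212,0.404,-0.1],[-0.212,0.404,-0.1],[-0.212,0.404,-0.2],[-0.212,0.404,-0.3],[-0.212,0.404,-0.356],[-0.212,0.404,-0.356],[-0.212,0.404,-0.356],[-0.212,0.404,-0.356],[-0.212,0.404,-0.356],[-0.212,0.404,-0.356],[-0.212,0.404,-0.356],[-0.212,0.404,-0.356]]' --dr '[[0,0,-0.525],[0,0,-0.525],[0,0,-0.525],[0,0,-0.525],[0,0,-0.525],[0,0,-0.525],[0,0,-0.525],[0,0,-0.525],[0,0,-0.525],[0,0,-0.525],[0,0,-0.525],[0,0,-0.525],[0,0,-0.525],[0,0,-0.525],[0,0,-0.525],[0,0,-0.525],[0,0,-0.525],[0,0,-0.525],[0,0,-0.525],[0,0,-0.525]]'

```text
time_s: 31.85
tcp_pos: [512.6, 1.3, 46.5]
eef_rot: [-0.06, 0.998, 0.0, 0.002]
ft_force: [-2.1, -0.2, 5.6]
finger_gap: 0.471
grip_force: 59.7
```

```bash
cat > c.py <<'E'
from h import *
o=env.observe();print(o["tcp_pos"],o["time_s"],o["ft_force"],o["finger_gap"],np.degrees(np.arctan2(*R.from_quat(o["eef_rot"]).as_matrix()[:2,0][::-1])))
snap("top","t11.png")
for q in("jar_bay","tag_bay","carton"):
    print(q,[(round(x["score"],2),np.round(at("top",x["point"],5 if "bay" in q else 0),1)) for x in models.pinpoint("top",q)[:1]])
for x in models.pinpoint("top","jar1")[:5]: print(round(x["score"],2),np.round(at("top",x["point"],3),1))
print(np.round(at("top",np.array((592,351))*.64,75)))
E
python3 c.py
```

```text
[512.63494419   1.26332067  46.54642624] 31.85 [-2.13549215 -0.20857114  5.63567338] 0.4713007879579749 -173.154137824874
jar_bay [(0.58, array([450.3, 362.9,   5. ]))]
tag_bay [(0.58, array([448.1, 269.9,   5. ]))]
carton [(0.74, array([ 392.7, -371. ,    0. ]))]
0.63 [ 386.5 -362.3    3. ]
0.61 [ 384.5 -531.8    3. ]
0.61 [ 787.7 -312.6    3. ]
0.55 [ 518.9 -368.5    3. ]
0.25 [ 614.6 -496.5    3. ]
[ 484. -363.   75.]
```

jog_arm --claw '[0,0,0,0,0,0,0,0,0,0,0,0,0,0,0,0,0,0]' --dp '[[0,0,0.01],[0,0,0.01],[-0.07,-0.008,0.01],[-0.14,-0.016,0.01],[-0.22,-0.025,0.01],[-0.22,-0.025,0.01],[-0.22,-0.025,0.1],[-0.22,-0.025,0.172],[-0.21,0.1,0.172],[-0.2,0.2,0.172],[-0.2,0.3,0.172],[-0.2,0.4,0.172],[-0.2,0.513,0.172],[-0.2,0.513,0.172],[-0.2,0.513,0.05],[-0.2,0.513,-0.03],[-0.2,0.513,-0.064],[-0.2,0.513,-0.064]]' --dr '[[0,0,0],[0,0,0],[0,0,0],[0,0,0],[0,0,0],[0,0,0],[0,0,0],[0,0,0],[0,0,-0.02],[0,0,-0.02],[0,0,-0.02],[0,0,-0.02],[0,0,-0.02],[0,0,-0.02],[0,0,-0.02],[0,0,-0.02],[0,0,-0.02],[0,0,-0.02]]'

```text
time_s: 34.35
tcp_pos: [412.3, 257.8, 13.3]
eef_rot: [-0.028, 1.0, 0.0, 0.0]
ft_force: [0.2, 0.1, -0.2]
finger_gap: 0.469
grip_force: 61.2
```

```bash
cat > c.py <<'E'
from h import *
o=env.observe();print(o["tcp_pos"],o["time_s"],o["ft_force"],o["finger_gap"],o["grip_force"])
snap("side","s12.png")
print([(round(x["score"],2),np.round(at("side",x["point"],8),1)) for x in models.pinpoint("side","tag")[:2]])
print([(round(x["score"],2),np.round(at("side",x["point"],5),1)) for x in models.pinpoint("side","tag_bay")[:2]])
E
python3 c.py
```

```text
[412.3033502  257.75331974  13.25800147] 34.35 [ 0.2085255   0.11406447 -0.1672527 ] 0.4686005573813688 61.215506142616505
[(0.6, array([453.6, 266.4,   8. ]))]
[(0.71, array([453.6, 282.9,   5. ]))]
```

jog_arm --claw '[0,56,56,56,56,56,56,56,56,56,56,56]' --dp '[[0,0,-0.005],[0,0,-0.005],[0,0,-0.005],[0,0,-0.005],[0,0,-0.005],[0,0,0.1],[0,0,0.2],[0,0.08,0.4],[0,0.08,0.5],[0,0.08,0.5],[0,0.08,0.5],[0,0.08,0.5]]' --dr '[[0,0,0],[0,0,0],[0,0,0],[0,0,0],[0,0,0],[0,0,0],[0,0,0],[0,0,0],[0,0,0],[0,0,0],[0,0,0],[0,0,0]]'

```text
time_s: 36.0
tcp_pos: [411.2, 297.6, 261.0]
eef_rot: [-0.028, 1.0, -0.0, -0.001]
ft_force: [0.3, -0.2, -0.2]
finger_gap: 0.652
grip_force: 0.0
```

```bash
cat > c.py <<'E'
from h import *
import pickle
o=env.observe();print(o["tcp_pos"],o["time_s"])
im=snap("wrist","w13.png");pickle.dump(eyes.get_calibration("wrist"),open("cal13.pkl","wb"))
for q in("tag_bay","jar_bay","tag","carton"):print(q,[(round(x["score"],2),np.round(at("wrist",x["point"],5),1)) for x in models.pinpoint("wrist",q)[:1]])
E
python3 c.py
```

```text
[411.23552704 297.57901651 261.03619736] 36.0
tag_bay [(0.67, array([452. , 263.1,   5. ]))]
jar_bay [(0.93, array([447.9, 366.4,   5. ]))]
tag [(0.73, array([656.6, 208.5,   5. ]))]
carton [(0.94, array([445.7, 310.9,   5. ]))]
```

jog_arm --claw '[85,85,85,85,85,85,85,85,85,85,85,85]' --dp '[[0,-1,0.1],[0,-1,0.1],[0,-1,0.1],[0,-1,0.1],[0,-1,0.1],[0,-1,0.1],[0,-1,0.1],[0,-1,0.1],[0,-1,0.1],[0,-1,0.1],[0,-1,0.1],[0,-1,0.1]]' --dr '[[0,0,0],[0,0,0],[0,0,0],[0,0,0],[0,0,0],[0,0,0],[0,0,0],[0,0,0],[0,0,0],[0,0,0],[0,0,0],[0,0,0]]'

```text
time_s: 37.75
tcp_pos: [411.8, -201.1, 312.3]
eef_rot: [-0.029, 1.0, 0.0, 0.0]
ft_force: [-0.4, 0.1, 0.5]
finger_gap: 0.999
grip_force: 0.0
```

```bash
cat > c.py <<'E'
from h import *
o=env.observe();print(o["tcp_pos"],o["time_s"])
im=snap("wrist","w14.png")
for x in models.pinpoint("wrist","jar1")[:5]: print(round(x["score"],2),x["point"],np.round(at("wrist",x["point"],3),1))
for x in models.pinpoint("wrist","biscuits")[:1]: print(round(x["score"],2),x["point"],np.round(at("wrist",x["point"],3),1))
a=cv2.imread("pics/w13.png")
cv2.imwrite("pics/w14b.png",np.vstack([cv2.resize(a[:240],(640,300)),cv2.resize(im[:240],(640,300))]))
E
python3 c.py
```

```text
[ 411.84983241 -201.14180599  312.34465316] 37.75
0.73 [75.1, 123.1] [ 378.2 -512.1    3. ]
0.65 [160.4, 132.6] [ 387.1 -366.8    3. ]
0.55 [166.0, 208.0] [ 520.9 -362.1    3. ]
0.67 [215.8, 194.8] [ 490.6 -272.7    3. ]
```

View pics/w14b.png

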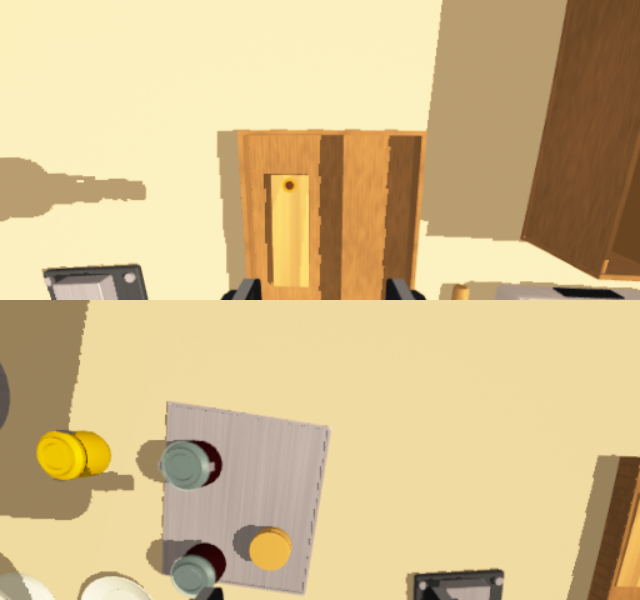

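The tag lies flat in the wide bay at (290,230). The jar lids are at (187,464) and (193,573), so the second jar has been knocked further back; the biscuits are at (270,548).

```bash
python3 - <<'E'
from h import *
import pickle
print("jars",[np.round(at("wrist",(x/1.25,(y-300)/1.25),75),1) for x,y in[(187,464),(193,573)]])
c=pickle.load(open("cal13.pkl","rb"));eyes.get_calibration=lambda n:c
for n,p,z in [("L",(238,131),35),("Rr",(425,131),35),("part",(346,138),32),("part2",(345,250),32),("wallIn",(418,138),35),("wallIn2",(413,250),35),("wallOut2",(420,250),35),("Lout2",(243,250),35),("tag hole",(289,185),15),("tag plain",(290,287),15)]:
    print(n,np.round(at("w",(p[0]/1.25,p[1]/1.25),z),1))
E
```

```text
jars [array([ 378.6, -356.8,   75. ]), array([ 510.5, -356.2,   75. ])]
L [338.9 202.5  35. ]
Rr [327.7 400.4  35. ]
part [340.  317.4  32. ]
part2 [466.  325.5  32. ]
wallIn [335.4 393.8  35. ]
wallIn2 [460.6 404.2  35. ]
wallOut2 [460.2 412.4  35. ]
Lout2 [471.7 207.   35. ]
tag hole [396.1 256.4  15. ]
tag plain [524.7 261.3  15. ]
```

```bash
python3 - <<'E'
from h import *
import pickle
a=cv2.imread("pics/w13.png");t=cv2.imread("pics/top0.png")
for r in (120,200): print("w13",r,[(c,int(a[r,c].mean())) for c in list(range(190,202))+list(range(252,284))+list(range(322,344))])
print("top",240,[(c,int(t[240,c].mean())) for c in list(range(132,206))])
print(np.round(at("top",(168,240),35)))
c=pickle.load(open("cal13.pkl","rb"));eyes.get_calibration=lambda n:c
for r in(120,200): print(r,[(q,np.round(at("w",(q,r),35),1)[:2].tolist()) for q in(195,260,275,330,340)])
E
```

```text
w13 120 [(190, 151), (191, 153), (192, 153), (193, 153), (194, 148), (195, 137), (196, 135), (197, 138), (198, 138), (199, 146), (200, 147), (201, 150), (252, 147), (253, 146), (254, 152), (255, 143), (256, 88), (257, 90), (258, 91), (259, 90), (260, 90), (261, 88), (262, 88), (263, 90), (264, 91), (265, 89), (266, 90), (267, 90), (268, 86), (269, 88), (270, 89), (271, 86), (272, 85), (273, 84), (274, 101), (275, 150), (276, 150), (277, 148), (278, 145), (279, 150), (280, 152), (281, 151), (282, 150), (283, 152), (322, 89), (323, 90), (324, 88), (325, 89), (326, 91), (327, 90), (328, 89), (329, 89), (330, 84), (331, 80), (332, 78), (333, 78), (334, 76), (335, 76), (336, 92), (337, 144), (338, 154), (339, 154), (340, 153), (341, 151), (342, 151), (343, 151)]
w13 200 [(190, 151), (191, 152), (192, 151), (193, 151), (194, 150), (195, 151), (196, 145), (197, 144), (198, 144), (199, 138), (200, 133), (201, 134), (252, 155), (253, 151), (254, 139), (255, 88), (256, 88), (257, 89), (258, 91), (259, 90), (260, 91), (261, 90), (262, 90), (263, 90), (264, 90), (265, 87), (266, 86), (267, 88), 
[... 825 characters left out ...]
8), (166, 45), (167, 39), (168, 39), (169, 42), (170, 44), (171, 43), (172, 46), (173, 70), (174, 69), (175, 70), (176, 72), (177, 69), (178, 69), (179, 75), (180, 76), (181, 76), (182, 77), (183, 71), (184, 76), (185, 72), (186, 76), (187, 74), (188, 74), (189, 74), (190, 71), (191, 72), (192, 73), (193, 75), (194, 79), (195, 73), (196, 71), (197, 70), (198, 55), (199, 45), (200, 58), (201, 70), (202, 68), (203, 71), (204, 68), (205, 69)]
[448. 301.  35.]
120 [(195, [358.3, 208.6]), (260, [353.7, 295.7]), (275, [352.5, 315.7]), (330, [348.1, 389.4]), (340, [347.3, 402.9])]
200 [(195, [471.6, 207.9]), (260, [466.3, 302.1]), (275, [465.1, 323.8]), (330, [460.7, 403.6]), (340, [459.9, 418.3])]
```

jog_arm --claw '[85,85,85,85,85,85,85,85,85,85,85,0,0,0,0,0]' --dp '[[-0.058,-0.319,0],[-0.058,-0.319,0],[-0.058,-0.319,0],[-0.058,-0.319,-0.1],[-0.058,-0.319,-0.2],[-0.058,-0.319,-0.3],[-0.058,-0.319,-0.4],[-0.058,-0.319,-0.45],[-0.058,-0.319,-0.5],[-0.058,-0.319,-0.536],[-0.058,-0.319,-0.536],[-0.058,-0.319,-0.536],[-0.058,-0.319,-0.536],[-0.058,-0.319,-0.536],[-0.058,-0.319,-0.536],[-0.058,-0.319,-0.536]]' --dr '[[0,0,0],[0,0,0],[0,0,0],[0,0,0],[0,0,0],[0,0,0],[0,0,0],[0,0,0],[0,0,0],[0,0,0],[0,0,0],[0,0,0],[0,0,0],[0,0,0],[0,0,0],[0,0,0]]'

```text
time_s: 39.9
tcp_pos: [383.5, -362.5, 46.1]
eef_rot: [-0.028, 1.0, -0.001, 0.001]
ft_force: [0.1, -0.1, 5.5]
finger_gap: 0.662
grip_force: 64.7
```

jog_arm --claw '[0,0,0,0,0,0,0,0,0,0,0,0,0,0,0,0]' --dp '[[0,0,0.03],[0,0,0.1],[0,0,0.2],[0,0.05,0.3],[0.02,0.2,0.3],[0.03,0.3,0.3],[0.04,0.4,0.3],[0.05,0.5,0.3],[0.05,0.6,0.3],[0.05,0.7,0.3],[0.05,0.8,0.3],[0.05,0.9,0.3],[0.05,1,0.3],[0.05,1,0.3],[0.05,1,0.3],[0.05,1,0.3]]' --dr '[[0,0,0],[0,0,0],[0,0,0],[0,0,0],[0,0,0],[0,0,0],[0,0,0],[0,0,0],[0,0,0],[0,0,0],[0,0,0],[0,0,0],[0,0,0],[0,0,0],[0,0,0],[0,0,0]]'

```text
time_s: 41.9
tcp_pos: [407.5, 137.3, 194.4]
eef_rot: [-0.027, 1.0, 0.0, -0.0]
ft_force: [-0.1, 0.1, -2.6]
finger_gap: 0.662
grip_force: 65.6
```

jog_arm --claw '[0,0,0,0,0,0,0,0,0,0,0,0,0]' --dp '[[0.05,0.12,0],[0.1,0.24,0],[0.14,0.36,0],[0.163,0.452,0],[0.163,0.452,0],[0.163,0.452,-0.1],[0.163,0.452,-0.18],[0.163,0.452,-0.22],[0.163,0.452,-0.25],[0.163,0.452,-0.275],[0.163,0.452,-0.288],[0.163,0.452,-0.29],[0.163,0.452,-0.29]]' --dr '[[0,0,0],[0,0,0],[0,0,0],[0,0,0],[0,0,0],[0,0,0],[0,0,0],[0,0,0],[0,0,0],[0,0,0],[0,0,0],[0,0,0],[0,0,0]]'

```text
time_s: 43.52
tcp_pos: [489.3, 364.5, 50.0]
eef_rot: [-0.028, 1.0, 0.0, 0.0]
ft_force: [-0.3, 0.0, -2.6]
finger_gap: 0.662
grip_force: 66.0
```

jog_arm --claw '[0,0,80,80,80,80,80,80,80,80,80,80,80,80,80,80,80,80,80,80]' --dp '[[0,0,-0.003],[0,0,-0.004],[0,0,-0.004],[0,0,-0.004],[0,0,-0.004],[0,0,0.05],[0,0,0.15],[0,0,0.25],[-0.05,-0.1,0.35],[-0.1,-0.2,0.35],[-0.12,-0.3,0.35],[-0.15,-0.4,0.35],[-0.15,-0.5,0.35],[-0.15,-0.6,0.35],[-0.15,-0.7,0.35],[-0.15,-0.8,0.35],[-0.15,-0.9,0.35],[-0.15,-1,0.35],[-0.15,-1,0.35],[-0.15,-1,0.35]]' --dr '[[0,0,0],[0,0,0],[0,0,0],[0,0,0],[0,0,0],[0,0,0],[0,0,0],[0,0,0],[0,0,0],[0,0,0],[0,0,0],[0,0,0],[0,0,0],[0,0,0],[0,0,0],[0,0,0],[0,0,0],[0,0,0],[0,0,0],[0,0,0]]'

```text
time_s: 46.02
tcp_pos: [414.0, -135.8, 224.3]
eef_rot: [-0.028, 1.0, 0.0, 0.0]
ft_force: [0.1, 0.3, 0.2]
finger_gap: 0.932
grip_force: 0.0
```

```bash
cat > c.py <<'E'
from h import *
o=env.observe();print(o["tcp_pos"],o["time_s"])
for n in("top","wrist","side"):
    snap(n,n+"15.png")
    for q in("jar1","biscuits","mallet"):
        for x in models.pinpoint(n,q)[:5]:
            P=at(n,x["point"],3); y=int(x["point"][1]);c=int(x["point"][0])
            print(n,q,round(x["score"],2),np.round(P[:2]),)
E
python3 c.py
```

```text
[ 414.00421193 -135.82381002  224.30438606] 46.025
top jar1 0.9 [494. 362.]
top jar1 0.89 [ 798. -313.]
top jar1 0.66 [ 374. -528.]
top jar1 0.52 [ 520. -364.]
top biscuits 0.72 [666. 201.]
top biscuits 0.6 [ 499. -279.]
top biscuits 0.54 [ 608. -506.]
wrist jar1 0.65 [ 521. -361.]
wrist jar1 0.46 [ 789. -327.]
wrist biscuits 0.64 [ 495. -274.]
side jar1 0.72 [489. 364.]
side jar1 0.7 [ 791. -319.]
side jar1 0.52 [ 383. -501.]
side jar1 0.47 [ 531. -344.]
side jar1 0.27 [656.  24.]
side biscuits 0.72 [ 497. -268.]
side mallet 0.85 [ 643. -189.]
side mallet 0.67 [ 656. -196.]
side mallet 0.16 [662.  14.]
```

jog_arm --claw '[85,85,85,85,85,85,85,85,85,85,85,85,0,0,0,0,0]' --dp '[[0.206,-0.452,0],[0.206,-0.452,0],[0.206,-0.452,0],[0.206,-0.452,0],[0.206,-0.452,0],[0.206,-0.452,0],[0.206,-0.452,-0.1],[0.206,-0.452,-0.2],[0.206,-0.452,-0.27],[0.206,-0.452,-0.32],[0.206,-0.452,-0.356],[0.206,-0.452,-0.356],[0.206,-0.452,-0.356],[0.206,-0.452,-0.356],[0.206,-0.452,-0.356],[0.206,-0.452,-0.356],[0.206,-0.452,-0.356]]' --dr '[[0,0,0],[0,0,0],[0,0,0],[0,0,0],[0,0,0],[0,0,0],[0,0,0],[0,0,0],[0,0,0],[0,0,0],[0,0,0],[0,0,0],[0,0,0],[0,0,0],[0,0,0],[0,0,0],[0,0,0]]'

```text
time_s: 48.75
tcp_pos: [518.2, -362.1, 48.6]
eef_rot: [-0.028, 1.0, -0.001, 0.002]
ft_force: [-0.1, 3.3, 6.6]
finger_gap: 0.657
grip_force: 64.9
```

jog_arm --claw '[0,0,0,0,0,0,0,0,0,0,0,0,0,0,0,0,0]' --dp '[[0,0,0.03],[0,0,0.1],[0,0,0.2],[0,0,0.3],[-0.07,0.08,0.3],[-0.15,0.16,0.3],[-0.216,0.25,0.3],[-0.216,0.35,0.3],[-0.216,0.45,0.3],[-0.216,0.55,0.3],[-0.216,0.65,0.3],[-0.216,0.75,0.3],[-0.216,0.85,0.3],[-0.216,0.95,0.3],[-0.216,1,0.3],[-0.216,1,0.3],[-0.216,1,0.3]]' --dr '[[0,0,0],[0,0,0],[0,0,0],[0,0,0],[0,0,0],[0,0,0],[0,0,0],[0,0,0],[0,0,0],[0,0,0],[0,0,0],[0,0,0],[0,0,0],[0,0,0],[0,0,0],[0,0,0],[0,0,0]]'

```text
time_s: 50.88
tcp_pos: [409.0, 137.7, 196.5]
eef_rot: [-0.028, 1.0, -0.0, -0.0]
ft_force: [-0.0, -0.3, -2.3]
finger_gap: 0.657
grip_force: 64.8
```

jog_arm --claw '[0,0,0,0,0,0,0,0,0,0,0,0,0,0]' --dp '[[-0.004,0.11,0],[-0.004,0.22,0],[-0.004,0.33,0],[-0.004,0.444,0],[-0.004,0.444,0],[-0.004,0.444,0],[-0.004,0.444,-0.1],[-0.004,0.444,-0.18],[-0.004,0.444,-0.22],[-0.004,0.444,-0.25],[-0.004,0.444,-0.275],[-0.004,0.444,-0.287],[-0.004,0.444,-0.29],[-0.004,0.444,-0.29]]' --dr '[[0,0,0],[0,0,0],[0,0,0],[0,0,0],[0,0,0],[0,0,0],[0,0,0],[0,0,0],[0,0,0],[0,0,0],[0,0,0],[0,0,0],[0,0,0],[0,0,0]]'

```text
time_s: 52.62
tcp_pos: [407.3, 360.5, 51.8]
eef_rot: [-0.028, 1.0, 0.0, 0.0]
ft_force: [0.0, -0.1, -2.9]
finger_gap: 0.658
grip_force: 65.4
```

jog_arm --claw '[0,0,80,80,80,80,80,80,80,80,80,80,80]' --dp '[[0,0,-0.003],[0,0,-0.005],[0,0,-0.005],[0,0,-0.005],[0,0,-0.005],[0,0,0.05],[0,0,0.15],[0,0,0.25],[0,-0.1,0.35],[0,-0.16,0.45],[0,-0.16,0.45],[0,-0.16,0.45],[0,-0.16,0.45]]' --dr '[[0,0,0],[0,0,0],[0,0,0],[0,0,0],[0,0,0],[0,0,0],[0,0,0],[0,0,0],[0,0,0],[0,0,0],[0,0,0],[0,0,0],[0,0,0]]'

```text
time_s: 54.25
tcp_pos: [406.7, 280.4, 274.4]
eef_rot: [-0.028, 1.0, -0.001, -0.001]
ft_force: [0.0, -0.7, 0.7]
finger_gap: 0.936
grip_force: 0.0
```

```bash
cat > c.py <<'E'
from h import *
o=env.observe();print(o["tcp_pos"],o["time_s"],o["ft_force"])
for n in("top","wrist","side"):
    snap(n,n+"16.png")
    for q in("jar1","tag","mallet","cork","biscuits"):
        for x in models.pinpoint(n,q)[:5]: print(n,q,round(x["score"],2),np.round(at(n,x["point"],5)[:2]))
    for x in models.silhouettes(n,"jar1")[:5]: print(n,round(x["score"],2),np.round(x["extent"]))
for p in((490,364),(407,361)):print([np.round(proj(n,(*p,z))) .tolist() for n in("top","side") for z in(5,77)])
t0=cv2.imread("pics/top0.png");t=cv2.imread("pics/top16.png")
d=cv2.absdiff(t,t0).max(2)>60;k,l,st,ce=cv2.connectedComponentsWithStats(d.astype(np.uint8))
print([(np.round(ce[i]).tolist(),st[i,4]) for i in range(1,k) if st[i,4]>25])
E
python3 c.py
```

```text
[406.67854967 280.3669814  274.43951192] 54.25 [ 0.04424498 -0.73630246  0.72846822]
top jar1 0.89 [487. 363.]
top jar1 0.81 [ 794. -312.]
top jar1 0.65 [ 381. -525.]
top tag 0.81 [451. 244.]
top tag 0.64 [448. 274.]
top tag 0.26 [623. 483.]
top mallet 0.64 [ 662. -211.]
top cork 0.76 [ 662. -210.]
top cork 0.7 [491. 359.]
top biscuits 0.55 [ 501. -278.]
top biscuits 0.3 [626. 490.]
top 0.82 [138. 217. 160. 242.]
top 0.77 [352. 120. 373. 142.]
top 0.66 [419. 250. 440. 268.]
top 0.52 [338. 214. 358. 232.]
wrist jar1 0.89 [412. 366.]
wrist jar1 0.58 [491. 363.]
wrist tag 0.74 [452. 253.]
wrist tag 0.19 [451. 267.]
wrist biscuits 0.67 [442. 306.]
wrist 0.94 [293. 146. 340. 191.]
wrist 0.74 [291. 197. 337. 243.]
side jar1 0.91 [483. 363.]
side jar1 0.65 [414. 368.]
side jar1 0.54 [446. 322.]
side jar1 0.45 [ 791. -322.]
side tag 0.91 [452. 259.]
side tag 0.65 [445. 357.]
side mallet 0.55 [ 650. -189.]
side mallet 0.54 [659. 214.]
side cork 0.46 [667. 220.]
side cork 0.37 [ 664. -214.]
side biscuits 0.62 [ 722. -251.]
side biscuits 0.61 [ 492. -270.]
side biscuits 0.54 [493. 267.]
side 0.87 [258. 288. 280. 311.]
side 0.61 [286. 284. 308. 316.]
side 0.58 [202. 148. 220. 170.]
[[151.0, 228.0], [145.0, 227.0], [268.0, 305.0], [270.0, 290.0]]
[[152.0, 253.0], [146.0, 253.0], [297.0, 307.0], [300.0, 292.0]]
[([354.0, 160.0], np.int32(44)), ([397.0, 224.0], np.int32(75)), ([156.0, 227.0], np.int32(55)), ([369.0, 225.0], np.int32(37)), ([116.0, 237.0], np.int32(403)), ([155.0, 253.0], np.int32(283)), ([176.0, 252.0], np.int32(49)), ([397.0, 256.0], np.int32(129)), ([135.0, 273.0], np.int32(35)), ([234.0, 317.0], np.int32(3642)), ([56.0, 312.0], np.int32(51)), ([27.0, 327.0], np.int32(73)), ([34.0, 329.0], np.int32(64)), ([24.0, 344.0], np.int32(201)), ([95.0, 365.0], np.int32(4855)), ([295.0, 350.0], np.int32(66)), ([442.0, 352.0], np.int32(57)), ([373.0, 372.0], np.int32(778))]
```

```bash
python3 -c "
from plant import env
print(env.job_done())"
```

```text
the job is handed in; nothing more can be done
None
```

I handed the job in without getting a verdict back: the tag was stamped with 6 and lies flat in the wide bay, both jars stand in the narrow bay, and the mallet is back upright on its cork mat.

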